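Make up a water-sampling kit and a soil-sampling kit

TASK

Make up the two sampling kits that go out today. The tray with the round bottle well is the water kit: it gets the small plastic bottle from the front of the bench, standing upright and fully down in the well, plus one of the two capped sample tubes and the marker pen; the plain tray is the soil kit: it gets the spatula and the other tube. Lay each tube, pen and spatula flat in a gap of its own between the pegs, centred across both peg bars, and leave the forceps and the petri dish where they lie.

Things in the scene. Friction and masses are not known exactly. Their poses are not given: they have to be found in the camera images.
- tray_water: fixed metal tray 244x124 mm, rim 11 high. Origin: centre of underside; x along it, away from the robot (all in mm). Round bottle well at x = -72, y = 0: inside 74 wide, rim at 33, floor at 5 above bench. 2 peg bars across it (16 wide, top at 14) at x = 26 and 94, each with 3 tapered pegs at y = -46, 0, 46 (16 wide at foot, 7 at tip, tips at 35): long things lie on both bars in gap y = 23 or -23.
- tray_soil: the same kind of fixed metal tray without a well, 190x124 mm, rim 11 high. Origin: centre of underside; x along it, away from the robot (all in mm). 2 peg bars across it (16 wide, top at 14) at x = -34 and 34, each with 3 tapered pegs at y = -46, 0, 46 (16 wide at foot, 7 at tip, tips at 35): long things lie on both bars in gap y = 23 or -23.
- bottle: small white plastic bottle with a green screw cap, standing on the bench: 60 mm in diameter, 118 mm tall, about 0.34 kg; body straight to about 80 mm height, cap 55 mm wide from 91 to 117 mm. Origin: centre of the underside, z up. Grip across the body or the cap.
- tube_a: white sample tube with blue cap, lying on the bench: 20 mm in diameter, 114 mm long. Does not roll. Origin: middle of its length, on the underside (the bench side); y along its length, z up. The same as tube_b; either may go in either kit.
- tube_b: the second sample tube, the same as tube_a: 20 mm in diameter, 114 mm long. Origin: middle of its length, on the underside; y along its length, z up.
- marker: white marker pen with black cap, lying on the bench: 17 mm thick, 142 mm long. Does not roll. Origin: middle of its length, on the underside; y along its length, z up.
- scoop: spatula, lying on the bench: 160 mm long, y along its length; brown wooden grip 8 mm wide and 8 mm high from y = -30 to +80 mm, flat steel blade 12 mm wide and 2 mm thick from y = -80 to -30 mm. Origin: middle of its length, on the underside; z up. Grip across the wooden part, near y = +10 mm.
- tweezers: steel forceps 129 mm long lying on the bench at the left front: not part of a kit, leave alone. Origin: middle, on the underside.
- dish: flat round glass petri dish with lid, 74 mm across, 14 mm high, at the left rear: not part of a kit, leave alone. Origin: centre of the underside.

How it is judged:
At the end, for the whole second after the job is handed in: Bottle upright (0.1 rad), down in the well (5 mm; 12 mm off centre). Water tray: marker and one tube; soil tray: spatula and other tube, each in its own peg gap, level (0.08 rad), along it (0.2 rad), middle within 16 mm lengthwise and 17 mm sideways, down on both bars. Released, at rest ((((horizontal distance between tube_a and marker above 0.03 m and x of tube_a in the frame of tray_water between 0.044 and 0.076 m and y of tube_a in the frame of tray_water between -0.04 and 0.04 m and z of tube_a in the frame of tray_water between 0.009 and 0.02 m and angle between the y axis of each of tube_a, marker and the x axis of tray_water, either way round below 0.2 rad and angle between tube_a's own y axis and vertical between 1.49 and 1.65 rad and x of marker in the frame of tray_water between 0.044 and 0.076 m and y of marker in the frame of tray_water between -0.04 and 0.04 m and z of marker in the frame of tray_water between 0.009 and 0.02 m and angle between marker's own y axis and vertical between 1.49 and 1.65 rad) and (horizontal distance between tube_b and scoop above 0.03 m and x of tube_b in the frame of tray_soil between -0.016 and 0.016 m and y of tube_b in the frame of tray_soil between -0.04 and 0.04 m and z of tube_b in the frame of tray_soil between 0.009 and 0.02 m and angle between the y axis of each of tube_b, scoop and the x axis of tray_soil, either way round below 0.2 rad and angle between tube_b's own y axis and vertical between 1.49 and 1.65 rad and x of scoop in the frame of tray_soil between -0.016 and 0.016 m and y of scoop in the frame of tray_soil between -0.04 and 0.04 m and z of scoop in the frame of tray_soil between 0.009 and 0.02 m and angle between scoop's own y axis and vertical between 1.49 and 1.65 rad)) or ((horizontal distance between tube_b and marker above 0.03 m and x of tube_b in the frame of tray_water between 0.044 and 0.076 m and y of tube_b in the frame of tray_water between -0.04 and 0.04 m and z of tube_b in the frame of tray_water between 0.009 and 0.02 m and angle between the y axis of each of tube_b, marker and the x axis of tray_water, either way round below 0.2 rad and angle between tube_b's own y axis and vertical between 1.49 and 1.65 rad and x of marker in the frame of tray_water between 0.044 and 0.076 m and y of marker in the frame of tray_water between -0.04 and 0.04 m and z of marker in the frame of tray_water between 0.009 and 0.02 m and angle between marker's own y axis and vertical between 1.49 and 1.65 rad) and (horizontal distance between tube_a and scoop above 0.03 m and x of tube_a in the frame of tray_soil between -0.016 and 0.016 m and y of tube_a in the frame of tray_soil between -0.04 and 0.04 m and z of tube_a in the frame of tray_soil between 0.009 and 0.02 m and angle between the y axis of each of tube_a, scoop and the x axis of tray_soil, either way round below 0.2 rad and angle between tube_a's own y axis and vertical between 1.49 and 1.65 rad and x of scoop in the frame of tray_soil between -0.016 and 0.016 m and y of scoop in the frame of tray_soil between -0.04 and 0.04 m and z of scoop in the frame of tray_soil between 0.009 and 0.02 m and angle between scoop's own y axis and vertical between 1.49 and 1.65 rad))) and x of bottle in the frame of tray_water between -0.084 and -0.06 m and y of bottle in the frame of tray_water between -0.012 and 0.012 m and z of bottle in the frame of tray_water between 0.001 and 0.01 m and angle between bottle's own z axis and vertical below 0.1 rad and linear speed of each of tube_a, tube_b, marker, scoop, bottle below 0.02 m/s and angular speed of each of tube_a, tube_b, marker, scoop, bottle below 0.2 rad/s); the robot touches nothing.
It fails at once if the forceps are disturbed (moved more than 30 mm) (distance of tweezers from where it was at the start of the episode above 0.03 m).
It fails at once if the petri dish is disturbed (moved more than 30 mm) (distance of dish from where it was at the start of the episode above 0.03 m).
It also fails if it takes over 115 s, if anything falls off the work surface, if the arm or the gripper's body presses on something with over 40 N, if the wrist force passes 120 N, or if a joint passes its speed limit or range.

ROBOT

A 6-joint arm with a two-finger parallel gripper is mounted at the origin on a cart in front of the work surface, level with it; the furniture and walls round the work are solid. World frame = base frame: x ahead of the robot, y to its left, z up, the work surface at z = 0. Lengths are in m, angles in rad, forces in N, time in s.
With the tool pointing down it reaches from about 0.4 to 0.925 m from the base axis. Payload 3.4 kg.
Tool frame: the origin (TCP) lies between the finger pads; the fingertips stand arm.tip_extent ahead of it and the grasp point (between the pads) lies 5 mm behind it (arm.tip_extent is the distance from the TCP to the fingertips, in m); z points along the fingers, y is the line along which they close (so a half turn about z gives the same grasp; the last joint's range is limited). The gripper opens to 85 mm and grips with 20 to 120 N. Pads are 22 mm wide; open, the fingers measure 114 mm over their backs; the gripper's body (76 mm by 85 mm) begins 54 mm behind the grasp point. The pads swing forward as they close: fully open they stand 13 mm farther back than shut.
Start: joints at [1.141, 0.307, 1.506, -0, 1.328, -0.073], TCP at [0.2, 0.539, 0.245] pointing down, gripper open.
Joint ranges: [-3.12, 3.12], [-1.05, 2.28], [0.14, 2.33], [-1.42, 4.57], [0.1, 2.73], [-2.68, 2.68]. Speed limits (rad/s): [2.57, 2.57, 3.14, 3.14, 3.14, 3.14].

INTERFACE

Orientations are given as a 3x3 rotation matrix whose columns are the frame's x, y, z axes.
In Python, from workcell import arm gives the robot as it stands.
- The arm moves only by the shell command python3 -m handwheel 'ROWS' [FORCE]. ROWS is a JSON object of lists of equal length, an entry for each row: "offset": the shift along the tool's x, y, z in mm, a list of three; "rotation": the turn, a rotation vector about the tool's x, y, z in degrees, a list of three; "grip": the opening, from -1 (shut) to 1 (fully open), so that 0 is half open. In form: {"offset": [[tx, ty, tz], ...], "rotation": [[rx, ry, rz], ...], "grip": [grip, ...]}. A call has 1 to 8 rows; each row shifts and turns the commanded pose from where the row before left it, along the tool's axes as they then stand; what a row does not reach is not made up. A row lasts 1/8 s, in which the tool goes at most 62.5 mm and 10.7 degrees, less where a joint would pass 70% of its speed; a pose out of reach is approached as far as the arm can. A call with a gripper value outside its range is refused whole. The fingers move at their own pace and stop on an object; FORCE is the grip in N (left out, the last holds). Time passes only in rows, so rows that do not move let the fingers close. It gives the time, the measured TCP pose, the force, the opening and the grip force at its end, in the units of the state.
- arm.read_state(): the state, without advancing time (a new reading comes with each control period).
- arm.get_image(name): name is "scene" or "top"; returns the picture (480x640x3 uint8, red, green, blue); there is no depth.
- arm.camera_model(name): a dict with "intrinsics" (3x3 intrinsics, pixels), "origin" and "rotation" of the camera in the world. Camera axes: x right, y down, z forward; pixel columns grow to the right and rows downward; lengths in m; the calibration is good to about 2 mm. A picture is of the moment at which its call begins. camera_model takes no time and is no camera call.
- arm.sign_off(): hands the job in; it is judged then, once.
The state is a dict: "time_s": time; "q": joint angles; "qvel": joint speeds; "joint_efforts": joint torques, N m; "position": TCP position; "tcp_rot": TCP orientation; "ft_force": force on the tool from outside, world axes, zero at the start; "ft_torque": the same for the moment, N m; "grip_width": finger opening in m; "finger_force": force on a finger pad.
Only numpy, scipy, OpenCV 4.12 (cv2) and the standard library are available. Lean on these libraries where they do the work, as an engineer would, in place of code of your own. Each camera call takes 0.05 s, during which the arm holds its last target. There are 200 camera calls.

## Working session

There is one attempt and no reset: what is moved stays moved. The work goes in short steps, Python scripts to look and compute and a shell command to move; the robot and the scene stay as the last step left them, time stands still between calls to the robot, and variables do not carry over. Pictures are saved under pics/ and viewed, at most 14 in all, crops included, and the job is handed in when it is done.

```bash
mkdir -p pics; ls; python3 - <<'E'
from workcell import arm
import cv2
for n in("top","scene"):
    im=arm.get_image(n); cv2.imwrite(f"pics/{n}0.png",cv2.cvtColor(im,cv2.COLOR_RGB2BGR))
    c=arm.camera_model(n); print(n,c)
s=arm.read_state(); print(s, arm.tip_extent)
E
```

```text
pics
top {'intrinsics': array([[459.15674914,   0.        , 323.36789513],
       [  0.        , 459.15674914, 237.73409775],
       [  0.        ,   0.        ,   1.        ]]), 'origin': array([0.36401961, 0.16776706, 1.05271141]), 'rotation': array([[-0.00608725, -0.98618808,  0.16551744],
       [-0.99995629,  0.00482854, -0.00800604],
       [ 0.00709625, -0.16555894, -0.98617437]])}
scene {'intrinsics': array([[459.25135239,   0.        , 315.78830242],
       [  0.        , 459.25135239, 243.79206528],
       [  0.        ,   0.        ,   1.        ]]), 'origin': array([-0.18061289,  0.84904511,  0.51770547]), 'rotation': array([[-0.68953032, -0.30479345,  0.65699992],
       [-0.7239038 ,  0.31835752, -0.61205537],
       [-0.0226104 , -0.89763547, -0.44015829]])}
{'time_s': 0.1, 'q': array([ 1.14155949e+00,  3.07528623e-01,  1.50749775e+00,  1.30399643e-05,
        1.32837205e+00, -7.35293753e-02]), 'qvel': array([-9.64599674e-05, -2.37572040e-05, -4.94667036e-03,  2.05623679e-03,
       -1.65680001e-03, -1.72934892e-03]), 'joint_efforts': array([-6.33988002e-04, -4.58523023e+01, -2.52608353e+01, -1.83204925e-04,
        5.54196115e-03,  1.66274350e-05]), 'position': array([0.20004547, 0.53847906, 0.24447265]), 'tcp_rot': array([[-9.37399199e-01,  3.48255881e-01, -7.63029393e-04],
       [ 3.48256687e-01,  9.37397782e-01, -1.63668702e-03],
       [ 1.45276181e-04, -1.79995919e-03, -9.99998370e-01]]), 'ft_force': array([ 1.15099247,  0.59608364, -0.84667984]), 'ft_torque': array([ 0.0176155 ,  0.02495647, -0.00898905]), 'finger_force': 0.0, 'grip_width': 0.08532169551675364} 0.014
```

View pics/top0.png

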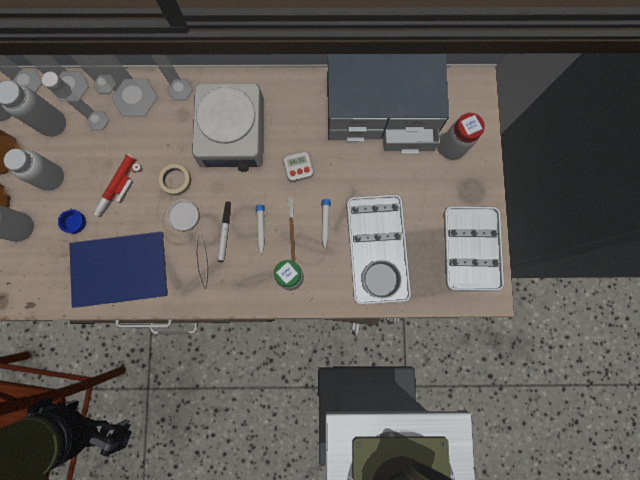

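View pics/scene0.png

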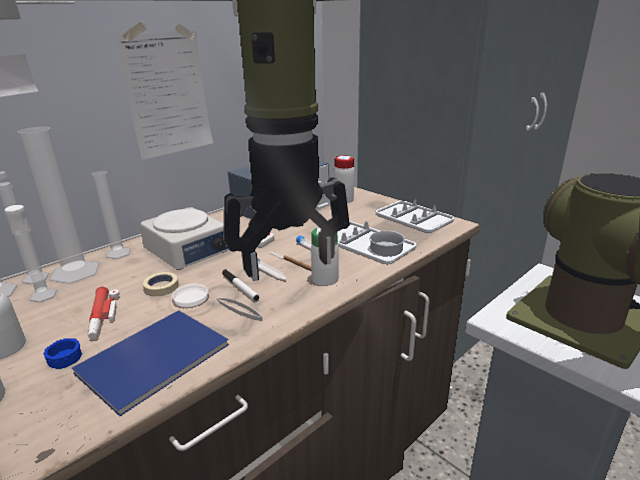

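The top view shows, left to right, the dish (183,215), forceps (202,262), marker (224,230), tube (261,228), scoop (291,225), bottle (287,272), tube (325,222), water tray (380,248, well at 380,279) and soil tray (473,248). Next I rectify it to the bench at 1 mm/px.

```bash
cat > h.py <<'E'
from workcell import arm
import numpy as np, cv2
def proj(P,n="top"):
    c=arm.camera_model(n); p=(np.asarray(P,float)-c["origin"])@c["rotation"]
    p=p@c["intrinsics"].T; return p[...,:2]/p[...,2:]
def ray(uv,z,n="top"):
    c=arm.camera_model(n); uv=np.atleast_2d(np.asarray(uv,float))
    d=np.c_[uv,np.ones(len(uv))]@np.linalg.inv(c["intrinsics"]).T@c["rotation"].T
    return c["origin"]+d*((z-c["origin"][2])/d[:,2])[:,None]
def rect(im,z,x0,x1,y0,y1,s,n="top"):
    # out: col = (y1-y)*s, row=(x1-x)*s
    W,H=int((y1-y0)*s),int((x1-x0)*s)
    w=np.array([[x1,y1,z],[x1,y0,z],[x0,y0,z],[x0,y1,z]])
    M=cv2.getPerspectiveTransform(proj(w,n).astype(np.float32),np.float32([[0,0],[W,0],[W,H],[0,H]]))
    o=cv2.warpPerspective(im,M,(W,H),flags=cv2.INTER_CUBIC)
    for i in np.arange(np.ceil(x0*20)/20,x1,.05): cv2.line(o,(0,int((x1-i)*s)),(6,int((x1-i)*s)),(255,0,0),1)
    return o
def save(name,im): cv2.imwrite("pics/"+name,cv2.cvtColor(im,cv2.COLOR_RGB2BGR))
E
python3 - <<'E'
from h import *
im=cv2.cvtColor(cv2.imread("pics/top0.png"),cv2.COLOR_BGR2RGB)
save("r0.png",rect(im,.01,.33,.70,-.32,.48,1000))
print(ray([[380,279]],.033),ray([[287,272]],.117))
E
```

```text
[[0.44164121 0.03430446 0.033     ]] [[0.45056023 0.23478433 0.117     ]]
```

View pics/r0.png

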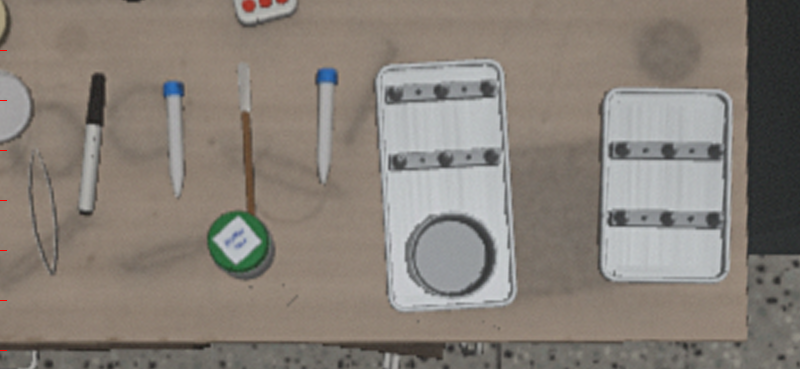

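The rectified picture is 1 mm/px, with x = 0.70 − row and y = 0.48 − col. Measured positions (lengths match the given sizes):

| Item | x | y | Axis |
|---|---|---|---|
| Marker | .557 | .3875 | |
| Left tube | .5605 | .3045 | |
| Right tube | .5735 | .1555 | |
| Scoop middle (blade toward +x) | .556 | .232 | |
| Bottle | .449 | .234 | |
| Water tray | .516 | .0335 | +3.3° |
| Well | .444 | .031 | |
| Soil tray | .516 | -.187 | -1° |

The bottle goes first.

```bash
python3 -m handwheel '{"offset":[[0,0,0],[0,0,0],[0,0,0]],"rotation":[[0,0,-10.2],[0,0,-10.2],[0,0,0]],"grip":[1,1,1]}' 40
python3 -m handwheel '{"offset":[[-31,-38,0],[-31,-38,0],[-31,-38,0],[-31,-38,0],[-31,-38,0],[-31,-38,0],[-31,-38,0],[-31,-38,0]],"rotation":[[0,0,0],[0,0,0],[0,0,0],[0,0,0],[0,0,0],[0,0,0],[0,0,0],[0,0,0]],"grip":[1,1,1,1,1,1,1,1]}'
python3 -m handwheel '{"offset":[[0,0,0],[0,0,0]],"rotation":[[0,0,0],[0,0,0]],"grip":[1,1]}'
```

```text
time_s: 0.48
position: [0.2002, 0.5387, 0.2448]
tcp_rot: [[-1.0, 0.002, -0.0], [0.002, 1.0, -0.001], [0.0, -0.001, -1.0]]
ft_force: [0.5, -0.3, 0.1]
grip_width: 0.0851
finger_force: 0.0
time_s: 1.48
position: [0.4492, 0.2337, 0.2453]
tcp_rot: [[-1.0, 0.004, 0.0], [0.004, 1.0, 0.0], [-0.0, 0.0, -1.0]]
ft_force: [0.3, 0.7, 0.4]
grip_width: 0.0856
finger_force: 0.0
time_s: 1.72
position: [0.4479, 0.2351, 0.2451]
tcp_rot: [[-1.0, 0.003, -0.001], [0.003, 1.0, 0.0], [0.001, 0.0, -1.0]]
ft_force: [-0.2, -0.0, -0.4]
grip_width: 0.0851
finger_force: 0.0
```

```bash
python3 - <<'E'
from h import *
print(proj([[.449,.234,.117],[.449,.234,0],[.449,.264,.05],[.449,.204,.05]],"scene"))
im=arm.get_image("scene"); save("s1.png",cv2.resize(im[120:340,200:440],None,fx=2.5,fy=2.5))
E
```

```text
[[325.36630818 230.47804725]
 [326.07522716 278.53229742]
 [315.76679094 263.36926328]
 [335.43312029 254.01198425]]
```

View pics/s1.png

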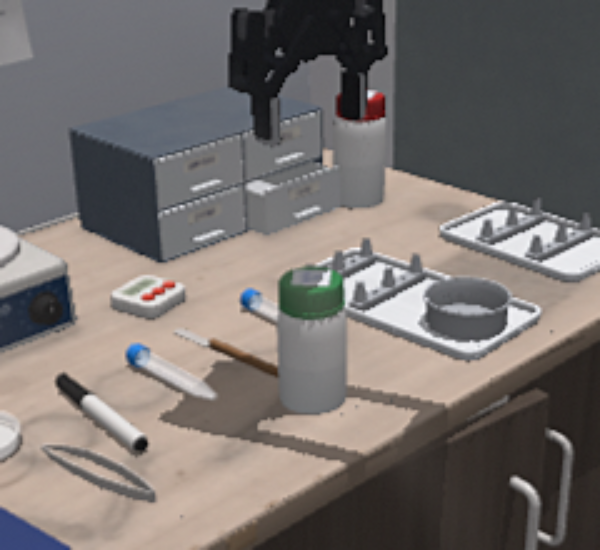

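The scene view has the cap top at about (324.5,230), against a predicted (325.4,230.5), so the bottle position holds. I descend and grip.

```bash
python3 -m handwheel '{"offset":[[0,0,30],[0,0,30],[0,0,30],[0,0,30],[0,0,25],[0,0,20],[0,0,13],[0,0,0]],"rotation":[[0,0,0],[0,0,0],[0,0,0],[0,0,0],[0,0,0],[0,0,0],[0,0,0],[0,0,0]],"grip":[1,1,1,1,1,1,1,1]}'
python3 -m handwheel '{"offset":[[0,0,0],[0,0,0],[0,0,0],[0,0,0],[0,0,0],[0,0,0]],"rotation":[[0,0,0],[0,0,0],[0,0,0],[0,0,0],[0,0,0],[0,0,0]],"grip":[0,0,0,0,0,0]}' 40
```

```text
time_s: 2.78
position: [0.4473, 0.2355, 0.0666]
tcp_rot: [[-1.0, -0.001, -0.002], [-0.001, 1.0, -0.001], [0.002, -0.001, -1.0]]
ft_force: [0.4, 0.4, 0.6]
grip_width: 0.0856
finger_force: 0.0
time_s: 3.52
position: [0.4492, 0.2357, 0.0685]
tcp_rot: [[-1.0, 0.0, 0.002], [0.0, 1.0, 0.002], [-0.002, 0.002, -1.0]]
ft_force: [-1.7, 1.9, 6.3]
grip_width: 0.0569
finger_force: 39.7
```

```bash
python3 -m handwheel '{"offset":[[0,0,-10],[0,0,-25],[0,0,-35],[0,0,-30],[0,0,0]],"rotation":[[0,0,0],[0,0,0],[0,0,0],[0,0,0],[0,0,0]],"grip":[0,0,0,0,0]}'
python3 -m handwheel '{"offset":[[0,-20,0],[0,-35,0],[0,-35,0],[0,-35,0],[0,-35,0],[2,-30,0],[3,-15,0],[0,0,0]],"rotation":[[0,0,0],[0,0,0],[0,0,0],[0,0,0],[0,0,0],[0,0,0],[0,0,0],[0,0,0]],"grip":[0,0,0,0,0,0,0,0]}'
python3 -m handwheel '{"offset":[[0,0,0],[0,0,0]],"rotation":[[0,0,0],[0,0,0]],"grip":[0,0]}'
python3 - <<'E'
from h import *
im=arm.get_image("scene"); save("s2.png",cv2.resize(im[120:320,260:460],None,fx=3,fy=3))
print(proj([[.444,.03,.1],[.444,.03,.033],[.444,.03,.117+.1],],"scene"))
E
```

```text
time_s: 4.15
position: [0.4499, 0.2354, 0.1695]
tcp_rot: [[-1.0, -0.0, 0.005], [-0.0, 1.0, 0.002], [-0.005, 0.002, -1.0]]
ft_force: [0.5, -0.4, -3.6]
grip_width: 0.0571
finger_force: 41.0
time_s: 5.15
position: [0.4419, 0.029, 0.1663]
tcp_rot: [[-1.0, 0.002, -0.003], [0.002, 1.0, 0.0], [0.003, 0.0, -1.0]]
ft_force: [0.1, 0.5, -4.7]
grip_width: 0.0567
finger_force: 41.1
time_s: 5.4
position: [0.4435, 0.0308, 0.1672]
tcp_rot: [[-1.0, -0.001, -0.0], [-0.001, 1.0, 0.0], [0.0, 0.0, -1.0]]
ft_force: [0.1, 0.1, -4.1]
grip_width: 0.0566
finger_force: 41.2
[[387.75113407 211.85706241]
 [386.48314703 237.24498049]
 [390.13714712 164.0837794 ]]
```

View pics/s2.png

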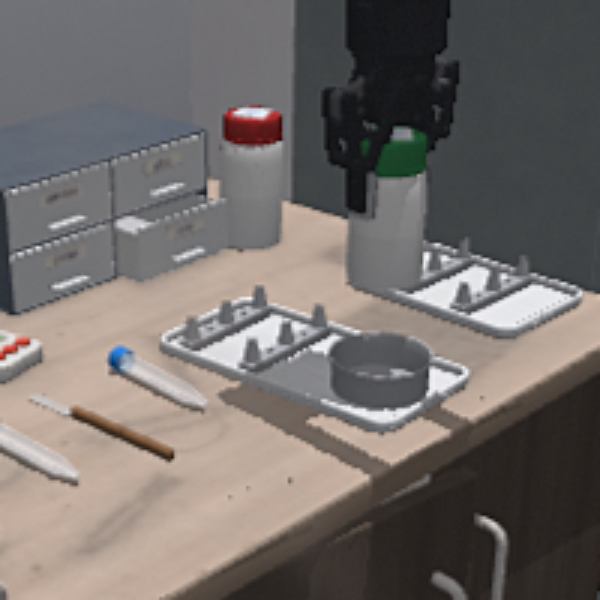

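The well rim centre is at about (386.7,237.7) and the bottle base at about (388,212.7). Both are within 1 px of prediction, so I lower it.

```bash
python3 -m handwheel '{"offset":[[0,0,20],[0,0,22],[0,0,20],[0,0,12],[0,0,10],[0,0,6],[0,0,2],[0,0,0]],"rotation":[[0,0,0],[0,0,0],[0,0,0],[0,0,0],[0,0,0],[0,0,0],[0,0,0],[0,0,0]],"grip":[0,0,0,0,0,0,0,0]}'
python3 -m handwheel '{"offset":[[0,0,1],[0,0,0]],"rotation":[[0,0,0],[0,0,0]],"grip":[0,0]}'
```

```text
time_s: 6.45
position: [0.4437, 0.03, 0.0755]
tcp_rot: [[-1.0, -0.0, 0.0], [-0.0, 1.0, -0.0], [-0.0, -0.0, -1.0]]
ft_force: [-0.3, 0.3, -4.9]
grip_width: 0.0568
finger_force: 41.2
time_s: 6.7
position: [0.4436, 0.03, 0.0745]
tcp_rot: [[-1.0, -0.0, 0.001], [-0.0, 1.0, -0.0], [-0.001, -0.0, -1.0]]
ft_force: [0.0, -0.7, -5.1]
grip_width: 0.0571
finger_force: 41.2
```

```bash
python3 -m handwheel '{"offset":[[0,0,1],[0,0,1],[0,0,0],[0,0,0],[0,0,0],[0,0,0],[0,0,0]],"rotation":[[0,0,0],[0,0,0],[0,0,0],[0,0,0],[0,0,0],[0,0,0],[0,0,0]],"grip":[0,0,0,1,1,1,1]}'
python3 -m handwheel '{"offset":[[0,0,-15],[0,0,-30],[0,0,-40],[0,0,-45],[0,0,-30],[0,0,0]],"rotation":[[0,0,0],[0,0,0],[0,0,0],[0,0,0],[0,0,0],[0,0,0]],"grip":[1,1,1,1,1,1]}'
python3 - <<'E'
from h import *
t=arm.get_image("top"); im=arm.get_image("scene")
save("r3.png",rect(t,.01,.43,.66,.1,.45,2000))
a=cv2.resize(im[140:290,280:480],None,fx=3,fy=3); save("s3.png",a)
print(proj([.444,.03,.122],"scene"))
E
```

```text
time_s: 7.58
position: [0.4435, 0.03, 0.0722]
tcp_rot: [[-1.0, -0.0, -0.0], [-0.0, 1.0, 0.0], [0.0, 0.0, -1.0]]
ft_force: [-0.3, 0.4, 0.1]
grip_width: 0.0856
finger_force: 0.0
time_s: 8.32
position: [0.4453, 0.03, 0.2347]
tcp_rot: [[-1.0, -0.0, 0.006], [-0.0, 1.0, -0.0], [-0.006, -0.0, -1.0]]
ft_force: [0.3, 0.0, -0.4]
grip_width: 0.0853
finger_force: 0.0
[388.18250885 203.21998072]
```

View pics/r3.png

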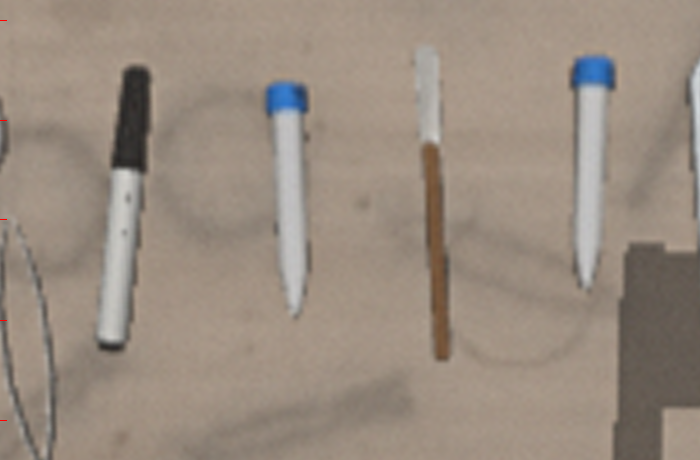

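View pics/s3.png

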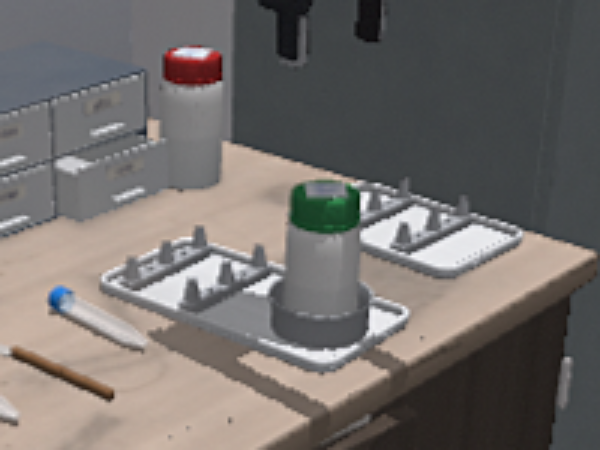

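Both the rectified crop and the scene view show the bottle seated in the well, with the cap top at (388.7,202.7) against a predicted (388.2,203.2). The scoop is now clear, with its middle at x≈.5595 and the grip point at (.549,.232). The right tube is at (.573,.155), which is the next pick, for the water tray's left gap at (.575,.060).

```bash
python3 -m handwheel '{"offset":[[-15,15,0],[-25,25,10],[-30,30,20],[-30,30,20],[-20,20,20],[-8,5,20],[0,0,20],[0,0,20]],"rotation":[[0,0,0],[0,0,0],[0,0,0],[0,0,0],[0,0,0],[0,0,0],[0,0,0],[0,0,0]],"grip":[0,0,0,0,0,0,0,0]}'
python3 -m handwheel '{"offset":[[0,0,20],[0,0,10],[0,0,0],[0,0,0]],"rotation":[[0,0,0],[0,0,0],[0,0,0],[0,0,0]],"grip":[0,0,0,0]}'
```

```text
time_s: 9.43
position: [0.5704, 0.1549, 0.1001]
tcp_rot: [[-1.0, -0.0, -0.003], [-0.0, 1.0, -0.001], [0.003, -0.001, -1.0]]
ft_force: [-0.4, 0.3, 0.1]
grip_width: 0.0424
finger_force: 0.0
time_s: 9.93
position: [0.5718, 0.1551, 0.0728]
tcp_rot: [[-1.0, -0.0, 0.001], [-0.0, 1.0, 0.0], [-0.001, 0.0, -1.0]]
ft_force: [0.4, 0.7, 0.2]
grip_width: 0.0429
finger_force: 0.0
```

```bash
python3 -m handwheel '{"offset":[[-1,0,20],[0,0,20],[0,0,12],[0,0,4],[0,0,0]],"rotation":[[0,0,0],[0,0,0],[0,0,0],[0,0,0],[0,0,0]],"grip":[0,0,0,0,0]}'
python3 -m handwheel '{"offset":[[0,0,0],[0,0,0],[0,0,0],[0,0,0]],"rotation":[[0,0,0],[0,0,0],[0,0,0],[0,0,0]],"grip":[-1,-1,-1,-1]}' 30
python3 -m handwheel '{"offset":[[0,0,-10],[0,0,-25],[0,0,-30],[0,0,-25],[0,0,0]],"rotation":[[0,0,0],[0,0,0],[0,0,0],[0,0,0],[0,0,0]],"grip":[-1,-1,-1,-1,-1]}'
```

```text
time_s: 10.55
position: [0.5728, 0.1551, 0.0166]
tcp_rot: [[-1.0, -0.0, 0.001], [-0.0, 1.0, 0.0], [-0.001, 0.0, -1.0]]
ft_force: [0.3, 0.4, -0.0]
grip_width: 0.0427
finger_force: 0.0
time_s: 11.05
position: [0.5732, 0.1552, 0.0172]
tcp_rot: [[-1.0, -0.0, 0.002], [-0.0, 1.0, 0.0], [-0.002, 0.0, -1.0]]
ft_force: [-0.3, 0.1, 5.5]
grip_width: 0.0189
finger_force: 30.6
time_s: 11.68
position: [0.5739, 0.1554, 0.1086]
tcp_rot: [[-1.0, -0.0, 0.005], [-0.0, 1.0, 0.001], [-0.005, 0.001, -1.0]]
ft_force: [0.3, 0.3, -0.6]
grip_width: 0.0194
finger_force: 29.9
```

```bash
python3 -m handwheel '{"offset":[[-1,-15,0],[0,-30,0],[0,-30,0],[0,-20,0],[0,0,0],[0,0,0]],"rotation":[[0,0,0],[0,0,0],[0,0,0],[0,0,0],[0,0,-3],[0,0,0]],"grip":[-1,-1,-1,-1,-1,-1]}'
python3 - <<'E'
from h import *
im=arm.get_image("scene"); save("s4.png",cv2.resize(im[150:290,280:480],None,fx=4,fy=4))
E
```

```text
time_s: 12.42
position: [0.5729, 0.0592, 0.1055]
tcp_rot: [[-0.999, -0.051, -0.002], [-0.051, 0.999, 0.0], [0.002, 0.0, -1.0]]
ft_force: [0.5, 0.3, 0.3]
grip_width: 0.0191
finger_force: 29.9
```

View pics/s4.png

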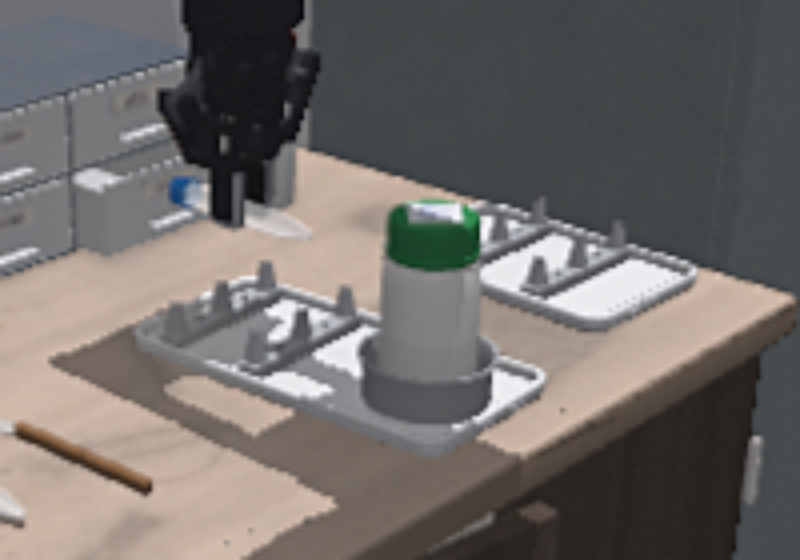

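The view shows the tube held level and the water tray clear beneath. I lower it into the left gap.

```bash
python3 -m handwheel '{"offset":[[-2,1,15],[0,0,20],[0,0,16],[0,0,11],[0,0,8],[0,0,3],[0,0,0]],"rotation":[[0,0,0],[0,0,0],[0,0,0],[0,0,0],[0,0,0],[0,0,0],[0,0,0]],"grip":[-1,-1,-1,-1,-1,-1,-1]}'
```

```text
time_s: 13.35
position: [0.5755, 0.0612, 0.0334]
tcp_rot: [[-0.999, -0.053, 0.0], [-0.053, 0.999, 0.0], [-0.0, 0.0, -1.0]]
ft_force: [0.3, -0.6, 0.3]
grip_width: 0.0194
finger_force: 29.9
```

```bash
python3 -m handwheel '{"offset":[[0,0,2],[0,0,0],[0,0,0],[0,0,0],[0,0,0],[0,0,0]],"rotation":[[0,0,0],[0,0,0],[0,0,0],[0,0,0],[0,0,0],[0,0,0]],"grip":[-1,-1,-0.25,-0.25,-0.25,-0.25]}'
python3 -m handwheel '{"offset":[[0,0,-10],[0,0,-25],[0,0,-30],[0,0,-25],[0,0,0],[0,0,0]],"rotation":[[0,0,0],[0,0,0],[0,0,0],[0,0,0],[0,0,3],[0,0,0]],"grip":[-0.25,-0.25,-0.25,-0.25,-0.25,-0.25]}'
```

```text
time_s: 14.1
position: [0.5754, 0.0612, 0.0313]
tcp_rot: [[-0.999, -0.053, 0.0], [-0.053, 0.999, 0.0], [-0.0, 0.0, -1.0]]
ft_force: [-0.5, -0.0, -0.8]
grip_width: 0.0319
finger_force: 0.0
time_s: 14.85
position: [0.5756, 0.0612, 0.1224]
tcp_rot: [[-1.0, -0.001, 0.001], [-0.001, 1.0, 0.0], [-0.001, 0.0, -1.0]]
ft_force: [0.4, 0.5, -0.5]
grip_width: 0.0322
finger_force: 0.0
```

```bash
python3 -m handwheel '{"offset":[[0,20,0],[3,45,0],[4,55,0],[4,55,0],[4,55,0],[4,52,0],[0,30,0],[0,15,0]],"rotation":[[0,0,0],[0,0,0],[0,0,0],[0,0,0],[0,0,0],[0,0,0],[0,0,0],[0,0,0]],"grip":[0,0,0,0,0,0,0,0]}'
python3 -m handwheel '{"offset":[[0,0,20],[0,0,20],[0,0,10],[0,0,0]],"rotation":[[0,0,4],[0,0,0],[0,0,0],[0,0,0]],"grip":[0,0,0,0]}'
python3 - <<'E'
from h import *
im=arm.get_image("scene"); save("s5.png",cv2.resize(im[130:340,160:360],None,fx=2.8,fy=2.8))
t=arm.get_image("top")
save("r5.png",rect(t,.02,.43,.66,-.05,.12,3000))
E
```

```text
time_s: 15.85
position: [0.555, 0.391, 0.1205]
tcp_rot: [[-1.0, -0.003, -0.001], [-0.003, 1.0, -0.0], [0.001, -0.0, -1.0]]
ft_force: [0.1, -0.2, 0.0]
grip_width: 0.0425
finger_force: 0.0
time_s: 16.35
position: [0.5557, 0.3875, 0.0703]
tcp_rot: [[-0.998, 0.07, -0.002], [0.07, 0.998, -0.001], [0.002, -0.001, -1.0]]
ft_force: [0.0, -0.5, 0.0]
grip_width: 0.0424
finger_force: 0.0
```

View pics/s5.png

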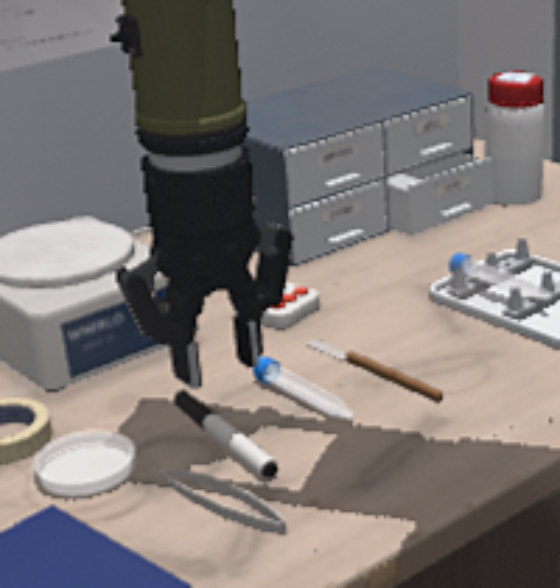

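View pics/r5.png

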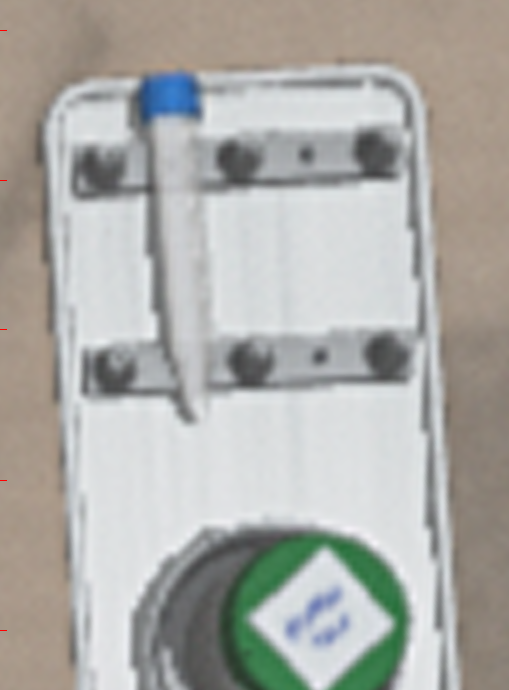

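The tube lies centred in its gap, about 6 mm lengthwise off the middle of the bars, which is well within tolerance. The gripper is aligned over the marker, clear of the forceps and dish, so I pick it.

```bash
python3 -m handwheel '{"offset":[[-1,0,20],[0,0,20],[0,0,10],[0,0,4],[0,0,0],[0,0,0],[0,0,0],[0,0,0]],"rotation":[[0,0,0],[0,0,0],[0,0,0],[0,0,0],[0,0,0],[0,0,0],[0,0,0],[0,0,0]],"grip":[0,0,0,0,0,-1,-1,-1]}'
python3 -m handwheel '{"offset":[[0,0,0],[0,0,-10],[0,0,-25],[0,0,-35],[0,0,-35],[0,0,0],[0,0,0]],"rotation":[[0,0,0],[0,0,0],[0,0,0],[0,0,0],[0,0,0],[0,0,-7.2],[0,0,0]],"grip":[-1,-1,-1,-1,-1,-1,-1]}'
```

```text
time_s: 17.45
position: [0.5579, 0.3885, 0.0182]
tcp_rot: [[-0.998, 0.069, 0.002], [0.069, 0.998, 0.001], [-0.001, 0.001, -1.0]]
ft_force: [0.2, -0.2, 3.0]
grip_width: 0.0154
finger_force: 31.1
time_s: 18.32
position: [0.5571, 0.388, 0.1229]
tcp_rot: [[-0.998, -0.055, 0.0], [-0.055, 0.998, 0.0], [-0.0, 0.0, -1.0]]
ft_force: [0.3, -1.0, -0.5]
grip_width: 0.0157
finger_force: 30.6
```

```bash
python3 -m handwheel '{"offset":[[0,-25,0],[0,-50,0],[0,-58,0],[0,-58,0],[0,-58,0],[2,-55,0],[2,-45,0],[0,-25,0]],"rotation":[[0,0,0],[0,0,0],[0,0,0],[0,0,0],[0,0,0],[0,0,0],[0,0,0],[0,0,0]],"grip":[-1,-1,-1,-1,-1,-1,-1,-1]}'
python3 -m handwheel '{"offset":[[0,0,0],[0,0,0],[0,0,20],[0,0,20],[0,0,10],[0,0,0]],"rotation":[[0,0,0],[0,0,0],[0,0,0],[0,0,0],[0,0,0],[0,0,0]],"grip":[-1,-1,-1,-1,-1,-1]}'
```

```text
time_s: 19.32
position: [0.5725, 0.0108, 0.1215]
tcp_rot: [[-0.999, -0.052, -0.003], [-0.052, 0.999, -0.001], [0.003, -0.001, -1.0]]
ft_force: [0.4, 0.2, -0.3]
grip_width: 0.0152
finger_force: 30.6
time_s: 20.08
position: [0.5735, 0.0153, 0.0715]
tcp_rot: [[-0.998, -0.057, -0.002], [-0.057, 0.998, 0.0], [0.002, 0.0, -1.0]]
ft_force: [-0.0, 0.4, 0.4]
grip_width: 0.0157
finger_force: 30.6
```

```bash
python3 -m handwheel '{"offset":[[0,0,16],[0,0,12],[0,0,7],[0,0,3],[0,0,0]],"rotation":[[0,0,0],[0,0,0],[0,0,0],[0,0,0],[0,0,0]],"grip":[-1,-1,-1,-1,-1]}'
python3 -m handwheel '{"offset":[[0,0,1],[0,0,0],[0,0,0],[0,0,0],[0,0,0]],"rotation":[[0,0,0],[0,0,0],[0,0,0],[0,0,0],[0,0,0]],"grip":[-1,-0.3,-0.3,-0.3,-0.3]}'
python3 -m handwheel '{"offset":[[0,0,-10],[0,0,-25],[0,0,-30],[0,0,-25],[0,0,0],[0,0,0]],"rotation":[[0,0,0],[0,0,0],[0,0,0],[0,0,0],[0,0,3.1],[0,0,0]],"grip":[-0.3,-0.3,-0.3,-0.3,-0.3,-0.3]}'
```

```text
time_s: 20.7
position: [0.5742, 0.0144, 0.0341]
tcp_rot: [[-0.998, -0.056, -0.0], [-0.056, 0.998, 0.0], [0.0, 0.0, -1.0]]
ft_force: [-0.8, 0.0, -0.2]
grip_width: 0.0153
finger_force: 30.6
time_s: 21.32
position: [0.5743, 0.0145, 0.0334]
tcp_rot: [[-0.998, -0.056, 0.0], [-0.056, 0.998, -0.0], [-0.0, -0.0, -1.0]]
ft_force: [-0.3, -1.0, -0.7]
grip_width: 0.0303
finger_force: 0.0
time_s: 22.08
position: [0.5745, 0.0145, 0.1244]
tcp_rot: [[-1.0, -0.003, 0.001], [-0.003, 1.0, -0.0], [-0.001, -0.0, -1.0]]
ft_force: [-0.2, -0.3, 0.2]
grip_width: 0.0298
finger_force: 0.0
```

```bash
python3 -m handwheel '{"offset":[[0,25,0],[3,45,0],[4,50,0],[4,50,0],[4,50,0],[0,40,0],[0,20,0],[0,10,0]],"rotation":[[0,0,0],[0,0,0],[0,0,0],[0,0,0],[0,0,0],[0,0,0],[0,0,0],[0,0,-3]],"grip":[0,0,0,0,0,0,0,0]}'
python3 -m handwheel '{"offset":[[0,0,15],[0,0,25],[0,0,10],[0,0,0],[0,0,0]],"rotation":[[0,0,0],[0,0,0],[0,0,0],[0,0,0],[0,0,0]],"grip":[0,0,0,0,0]}'
```

```text
time_s: 23.08
position: [0.5584, 0.3051, 0.1229]
tcp_rot: [[-0.998, -0.058, -0.001], [-0.058, 0.998, -0.001], [0.001, -0.001, -1.0]]
ft_force: [-0.0, -0.4, -0.1]
grip_width: 0.0422
finger_force: 0.0
time_s: 23.7
position: [0.5593, 0.3042, 0.0738]
tcp_rot: [[-0.999, -0.054, 0.001], [-0.054, 0.999, 0.0], [-0.001, 0.0, -1.0]]
ft_force: [0.2, -0.1, -0.3]
grip_width: 0.0428
finger_force: 0.0
```

```bash
python3 -m handwheel '{"offset":[[0,0,20],[0,0,20],[0,0,12],[0,0,5],[0,0,0],[0,0,0],[0,0,0],[0,0,0]],"rotation":[[0,0,0],[0,0,0],[0,0,0],[0,0,0],[0,0,0],[0,0,0],[0,0,0],[0,0,0]],"grip":[0,0,0,0,0,-1,-1,-1]}'
python3 -m handwheel '{"offset":[[0,0,0],[0,0,-10],[0,0,-25],[0,0,-35],[0,0,-45],[0,0,0],[0,0,0]],"rotation":[[0,0,0],[0,0,0],[0,0,0],[0,0,0],[0,0,0],[0,0,4],[0,0,0]],"grip":[-1,-1,-1,-1,-1,-1,-1]}'
python3 -m handwheel '{"offset":[[0,-25,0],[0,-45,0],[0,-55,0],[0,-55,0],[0,-55,0],[0,-55,0],[0,-55,0],[0,-55,0]],"rotation":[[0,0,0],[0,0,0],[0,0,0],[0,0,0],[0,0,0],[0,0,0],[0,0,0],[0,0,0]],"grip":[-1,-1,-1,-1,-1,-1,-1,-1]}'
python3 -m handwheel '{"offset":[[12,-38,0],[14,-20,0],[10,-10,0],[0,0,0],[0,0,0]],"rotation":[[0,0,0],[0,0,0],[0,0,0],[0,0,0],[0,0,0]],"grip":[-1,-1,-1,-1,-1]}'
```

```text
time_s: 24.7
position: [0.5594, 0.3048, 0.0172]
tcp_rot: [[-0.999, -0.054, 0.002], [-0.054, 0.999, 0.001], [-0.002, 0.001, -1.0]]
ft_force: [-0.1, 0.1, 5.0]
grip_width: 0.0194
finger_force: 30.2
time_s: 25.58
position: [0.5585, 0.3044, 0.1321]
tcp_rot: [[-1.0, 0.015, 0.0], [0.015, 1.0, 0.0], [-0.0, 0.0, -1.0]]
ft_force: [-0.6, -0.2, 0.3]
grip_width: 0.019
finger_force: 29.7
time_s: 26.58
position: [0.5506, -0.0981, 0.1304]
tcp_rot: [[-1.0, 0.015, -0.003], [0.015, 1.0, 0.0], [0.003, 0.0, -1.0]]
ft_force: [0.4, 0.5, -0.3]
grip_width: 0.0194
finger_force: 29.7
time_s: 27.2
position: [0.5156, -0.1624, 0.1312]
tcp_rot: [[-1.0, 0.015, 0.0], [0.015, 1.0, 0.0], [-0.0, 0.0, -1.0]]
ft_force: [0.7, 0.5, 0.9]
grip_width: 0.0192
finger_force: 29.7
```

```bash
python3 -m handwheel '{"offset":[[0,-1,20],[0,0,25],[0,0,22],[0,0,15],[0,0,10],[0,0,6],[0,0,0]],"rotation":[[0,0,0],[0,0,0],[0,0,0],[0,0,0],[0,0,0],[0,0,0],[0,0,0]],"grip":[-1,-1,-1,-1,-1,-1,-1]}'
python3 -m handwheel '{"offset":[[0,0,1.5],[0,0,0],[0,0,0],[0,0,0],[0,0,0]],"rotation":[[0,0,0],[0,0,0],[0,0,0],[0,0,0],[0,0,0]],"grip":[-1,-1,-0.25,-0.25,-0.25]}'
python3 -m handwheel '{"offset":[[0,0,-10],[0,0,-25],[0,0,-30],[0,0,-35],[0,0,0]],"rotation":[[0,0,0],[0,0,0],[0,0,0],[0,0,0],[0,0,0]],"grip":[-0.25,-0.25,-0.25,-0.25,-0.25]}'
```

```text
time_s: 28.08
position: [0.5155, -0.1639, 0.0332]
tcp_rot: [[-1.0, 0.015, -0.0], [0.015, 1.0, 0.0], [0.0, 0.0, -1.0]]
ft_force: [0.3, -0.0, 0.0]
grip_width: 0.0193
finger_force: 29.7
time_s: 28.7
position: [0.5155, -0.164, 0.0319]
tcp_rot: [[-1.0, 0.016, 0.0], [0.016, 1.0, -0.0], [-0.0, -0.0, -1.0]]
ft_force: [0.1, -0.8, 0.5]
grip_width: 0.0318
finger_force: 0.0
time_s: 29.32
position: [0.5177, -0.1648, 0.1353]
tcp_rot: [[-1.0, 0.015, 0.007], [0.015, 1.0, -0.003], [-0.007, -0.003, -1.0]]
ft_force: [1.5, 0.6, 0.3]
grip_width: 0.0325
finger_force: 0.0
```

```bash
python3 -m handwheel '{"offset":[[0,0,0],[0,30,0],[-8,50,0],[-8,55,0],[-8,55,0],[-8,55,0],[-8,55,0],[-8,50,0]],"rotation":[[0,0,-3.8],[0,0,0],[0,0,0],[0,0,0],[0,0,0],[0,0,0],[0,0,0],[0,0,0]],"grip":[0,0,0,0,0,0,0,0]}'
python3 -m handwheel '{"offset":[[-4,30,0],[0,14,10],[0,0,25],[0,0,15],[0,0,0],[0,0,0]],"rotation":[[0,0,0],[0,0,0],[0,0,0],[0,0,0],[0,0,0],[0,0,0]],"grip":[-0.2,-0.2,-0.2,-0.2,-0.2,-0.2]}'
python3 - <<'E'
from h import *
t=arm.get_image("top")
im=arm.get_image("scene")
a=rect(t,.02,.41,.65,-.26,.11,1600); b=cv2.resize(im[160:320,210:390],None,fx=2.5,fy=2.5)
save("r6.png",a); save("s6.png",b)
E
```

```text
time_s: 30.32
position: [0.5449, 0.1899, 0.1311]
tcp_rot: [[-0.999, -0.051, -0.001], [-0.051, 0.999, -0.0], [0.001, -0.0, -1.0]]
ft_force: [0.9, 0.4, 0.7]
grip_width: 0.0426
finger_force: 0.0
time_s: 31.08
position: [0.5477, 0.2317, 0.082]
tcp_rot: [[-0.999, -0.05, 0.0], [-0.05, 0.999, 0.0], [-0.0, -0.0, -1.0]]
ft_force: [0.0, 0.3, 0.4]
grip_width: 0.0341
finger_force: 0.0
```

View pics/r6.png

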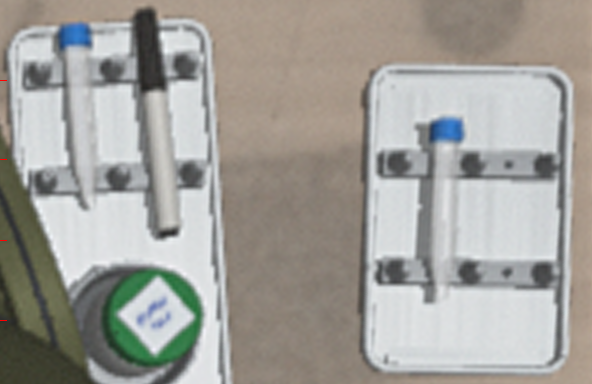

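View pics/s6.png

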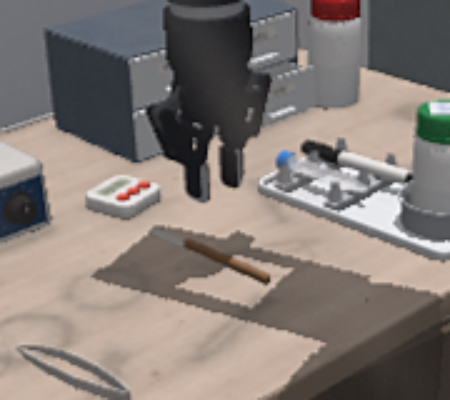

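Marker and both tubes lie in their gaps, and the tube in the soil tray is about 4 mm lengthwise off centre. The free soil gap is centred at about y=-.208, x=.515, and the gripper is over the wooden handle. I pick the scoop.

```bash
python3 -m handwheel '{"offset":[[-1,0,20],[0,0,20],[0,0,15],[0,0,8],[0,0,3],[0,0,0],[0,0,0]],"rotation":[[0,0,0],[0,0,0],[0,0,0],[0,0,0],[0,0,0],[0,0,0],[0,0,0]],"grip":[-0.2,-0.2,-0.2,-0.2,-0.2,-0.2,-0.2]}'
python3 -m handwheel '{"offset":[[0,0,0],[0,0,0],[0,0,0],[0,0,0],[0,0,0],[0,0,0]],"rotation":[[0,0,0],[0,0,0],[0,0,0],[0,0,0],[0,0,0],[0,0,0]],"grip":[-1,-1,-1,-1,-1,-1]}' 30
```

```text
time_s: 32.05
position: [0.5488, 0.2324, 0.0163]
tcp_rot: [[-0.999, -0.051, 0.001], [-0.051, 0.999, 0.0], [-0.001, 0.0, -1.0]]
ft_force: [0.1, -0.6, 0.0]
grip_width: 0.0338
finger_force: 0.0
time_s: 32.8
position: [0.5486, 0.2324, 0.0163]
tcp_rot: [[-0.999, -0.051, 0.001], [-0.051, 0.999, 0.0], [-0.001, 0.0, -1.0]]
ft_force: [-0.2, -0.1, 5.7]
grip_width: 0.0065
finger_force: 33.0
```

```bash
python3 -m handwheel '{"offset":[[0,0,-8],[0,0,-20],[0,0,-35],[0,0,-50],[0,0,0],[0,0,0]],"rotation":[[0,0,0],[0,0,0],[0,0,0],[0,0,0],[0,0,3.8],[0,0,0]],"grip":[-1,-1,-1,-1,-1,-1]}'
python3 -m handwheel '{"offset":[[0,-25,0],[0,-45,0],[0,-50,0],[0,-50,0],[0,-50,0],[0,-50,0],[0,-50,0],[6,-50,0]],"rotation":[[0,0,0],[0,0,0],[0,0,0],[0,0,0],[0,0,0],[0,0,0],[0,0,0],[0,0,0]],"grip":[-1,-1,-1,-1,-1,-1,-1,-1]}'
python3 -m handwheel '{"offset":[[14,-40,0],[12,-22,0],[0,-10,0],[0,0,0],[0,0,0]],"rotation":[[0,0,0],[0,0,0],[0,0,0],[0,0,0],[0,0,0]],"grip":[-1,-1,-1,-1,-1]}'
python3 - <<'E'
from h import *
im=arm.get_image("scene"); save("s7.png",cv2.resize(im[140:260,320:480],None,fx=5,fy=5))
E
```

```text
time_s: 33.55
position: [0.5483, 0.2322, 0.1295]
tcp_rot: [[-1.0, 0.015, 0.001], [0.015, 1.0, 0.0], [-0.001, 0.0, -1.0]]
ft_force: [-0.6, 0.7, -0.2]
grip_width: 0.0064
finger_force: 32.3
time_s: 34.55
position: [0.536, -0.1391, 0.1278]
tcp_rot: [[-1.0, 0.014, -0.002], [0.014, 1.0, 0.001], [0.002, 0.001, -1.0]]
ft_force: [-0.2, 0.0, -0.1]
grip_width: 0.0069
finger_force: 32.3
time_s: 35.17
position: [0.5099, -0.2083, 0.1285]
tcp_rot: [[-1.0, 0.014, -0.0], [0.014, 1.0, 0.001], [0.0, 0.001, -1.0]]
ft_force: [-0.8, -0.2, -0.4]
grip_width: 0.0065
finger_force: 32.3
```

View pics/s7.png

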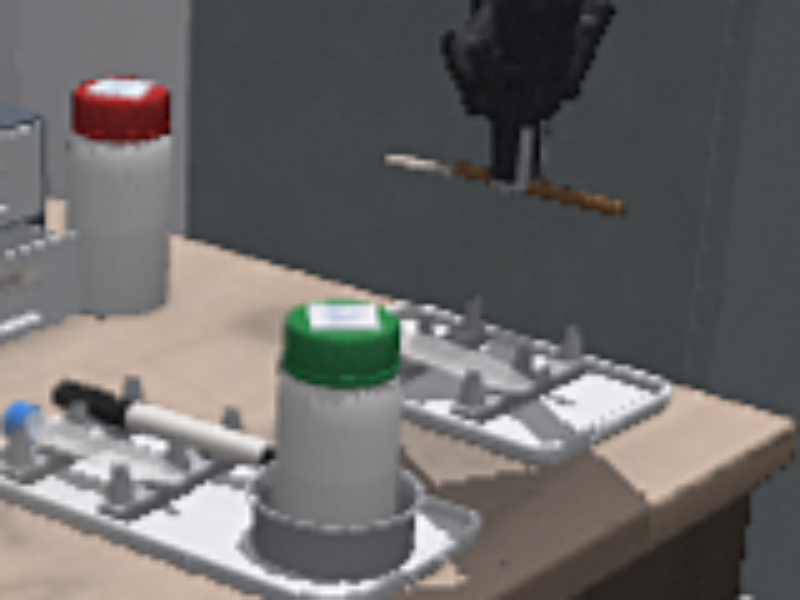

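```bash
python3 - <<'E'
from h import *
print((proj([[.600,-.2085,.118],[.44,-.2085,.118]],"scene")-[320,140])*5)
E
```

```text
[[385.13378132 148.05020345]
 [625.62487925 207.34686693]]
```

The scoop is level: its ends are at (397.6,171.6) and (445,181.6), and the 2 px offset at the blade end matches the thinner blade sitting lower. I lower it into the free gap.

```bash
python3 -m handwheel '{"offset":[[0,0,20],[0,0,25],[0,0,22],[0,0,15],[0,0,9],[0,0,5],[0,0,0]],"rotation":[[0,0,0],[0,0,0],[0,0,0],[0,0,0],[0,0,0],[0,0,0],[0,0,0]],"grip":[-1,-1,-1,-1,-1,-1,-1]}'
python3 -m handwheel '{"offset":[[0,0,1.5],[0,0,0],[0,0,0],[0,0,0],[0,0,0]],"rotation":[[0,0,0],[0,0,0],[0,0,0],[0,0,0],[0,0,0]],"grip":[-1,-1,-0.45,-0.45,-0.45]}'
python3 -m handwheel '{"offset":[[0,0,-10],[0,0,-25],[0,0,-35],[0,0,-45],[0,0,-45],[0,0,0]],"rotation":[[0,0,0],[0,0,0],[0,0,0],[0,0,0],[0,0,0],[0,0,0]],"grip":[-0.45,-0.45,-0.45,-0.45,-0.45,-0.45]}'
python3 -m handwheel '{"offset":[[0,30,0],[0,50,0],[0,50,0],[0,50,0],[0,50,0],[0,50,0],[0,50,0],[0,0,0]],"rotation":[[0,0,0],[0,0,0],[0,0,0],[0,0,0],[0,0,0],[0,0,0],[0,0,0],[0,0,0]],"grip":[-0.45,-0.45,-0.45,-0.45,-0.45,-0.45,-0.45,-0.45]}'
python3 - <<'E'
from h import *
t=arm.get_image("top"); im=arm.get_image("scene")
a=rect(t,.02,.41,.65,-.26,.11,1400); b=cv2.resize(im[160:260,320:480],(518,324)); b=cv2.resize(b,(a.shape[1],324))
save("r8.png",np.vstack([a[:276],b]) if a.shape[0]>276 else np.vstack([a,b]))
E
```

```text
time_s: 36.1
position: [0.5097, -0.2092, 0.0329]
tcp_rot: [[-1.0, 0.015, 0.0], [0.015, 1.0, -0.0], [-0.0, -0.0, -1.0]]
ft_force: [0.0, 0.5, -0.4]
grip_width: 0.0068
finger_force: 32.3
time_s: 36.72
position: [0.5096, -0.2092, 0.0314]
tcp_rot: [[-1.0, 0.015, 0.0], [0.015, 1.0, -0.0], [-0.0, -0.0, -1.0]]
ft_force: [0.4, 0.6, 0.5]
grip_width: 0.0236
finger_force: 0.0
time_s: 37.48
position: [0.5122, -0.2105, 0.1962]
tcp_rot: [[-1.0, 0.015, 0.009], [0.015, 1.0, -0.004], [-0.009, -0.004, -1.0]]
ft_force: [-0.5, 0.4, -0.7]
grip_width: 0.0236
finger_force: 0.0
time_s: 38.48
position: [0.5138, 0.1238, 0.1907]
tcp_rot: [[-1.0, 0.011, -0.001], [0.011, 1.0, 0.001], [0.001, 0.001, -1.0]]
ft_force: [0.6, -0.8, 0.7]
grip_width: 0.0234
finger_force: 0.0
```

View pics/r8.png

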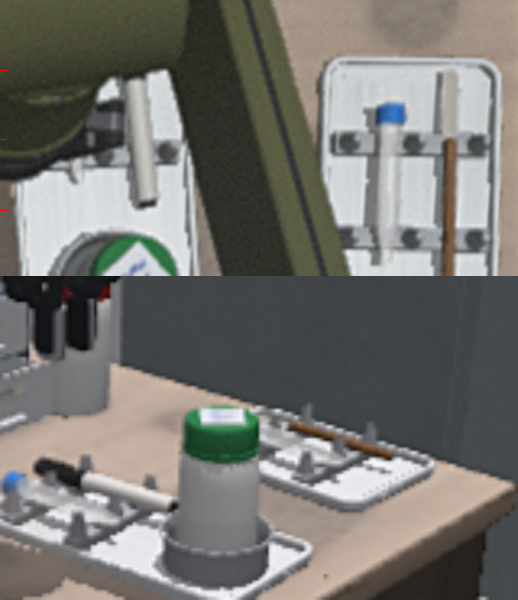

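All five items are placed. The scoop lies in the right soil gap with its middle at x≈.519, about 4 mm off, and its handle on both bars. The bottle is upright and the gripper is clear, so I hand in.

```bash
python3 -c "
from workcell import arm
print(arm.sign_off())"
```

```text
the job is handed in; nothing more can be done
None
```

Both kits are made up and the job is handed in at about 39 s; the hand-in gave no verdict, but the last pictures showed the bottle upright in its well, every item in its own gap, and the forceps and dish never touched.

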